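# Hold a furnace specimen under the hand press

### The job

Push the loose specimen slide along its guide, without lifting it out, under the crosshead of the small hand press until it is fully home against the end stop, leaving the palm knob up meanwhile. Then press the palm knob down 15 mm (12 to 18 mm will do, never past 20 mm) so that the sprung nose clamps the specimen, and finish while still holding the knob down there. Leave the crucible, bottle, jar and spare specimen where they stand.

Things in the scene. Friction and masses are not known exactly. Their poses are not given: they have to be found in the camera images.
- press: Grey hand press fixed to the bench. Origin on the bench top under the vertical plunger axis; +x is the direction in which the slide is pushed home, z up. A foot 66 mm wide, 12 mm thick, x = -250 to 65 mm, carries two guide rails (inner faces y = -25 and 25 mm, 8 mm wide, tops 22 mm above the bench, x = -250 to 50 mm). End stop: face at x = 30 mm, top at 30 mm.
- crosshead (a point): Centre of the top of the press's grey crosshead, 120 mm above the bench, axes as the press: it spans 50 mm in x and 146 mm in y, is 25 mm thick (underside 95 mm above the bench) and stands on two 20 mm round columns at y = -60 and 60 mm. A dark bushing 30 mm across, 10 mm tall, stands on it around the plunger stem.
- knob_top (a point): Black mushroom knob 50 mm across (flat top 46 mm); origin at the centre of its top, 178 mm above the bench when up. It moves straight down on a 16 mm steel stem. A thin black ring on the stem has its underside 15 mm above the bushing's top when the knob is up, so it just meets the bushing at 15 mm travel.
- plunger (a joint): Downward travel of the palm knob and its stem in m: 0 up, positive down, mechanical limit 0.024. With the specimen beneath, pushing takes about 3 N at the start, 12 N at 0.015 and 14 N at 0.018. It springs back up when let go.
- nose: Sprung brass nose, 20 mm across, on the lower end of the plunger; origin at the centre of its underside, 54 mm above the bench when up. It meets the specimen after 8 mm of travel and then pushes on it with about 2 N plus 0.5 N per further mm.
- slide_post (a point): Half-way up the steel grip post of the loose specimen slide: upright, 16 mm diameter, 50 mm tall, top 74 mm above the bench. The slide, an aluminium plate 170 x 46 x 12 mm, lies between the rails, under 2 mm play a side. x points from the post to the specimen (120 mm on; front edge 30 mm further), z up. Starts 60 to 100 mm short of home; home: post at press x = -120, y = 0 mm.
- specimen_top (a point): Centre of the top face of the grey specimen puck (32 mm across, 22 mm tall, fixed on the slide); 46 mm above the bench. At home it is under the plunger axis.
- crucible_mid (a point): Middle of the white crucible, 52 mm across, 45 mm tall, standing to the left of the press seen from the robot (bystander).
- reagent_bottle_mid (a point): Middle of the amber bottle, 64 mm across, 150 mm tall (bystander).
- jar_mid (a point): Middle of the white jar, 60 mm across, 70 mm tall, beyond the press and to its right seen from the robot (bystander).
- spare_specimen_mid (a point): Middle of the spare grey specimen puck, 32 mm across, 22 mm tall, standing on the bench beyond the press (bystander).
Not all that is in view belongs to the job. What is shaped like the part that bears slide_post but blue or green is not meant.

How it is judged:
On the way:
1. the slide is home against the end stop with the palm knob still up (x of specimen_top in the frame of press between -0.004 and 0.004 m and y of specimen_top in the frame of press between -0.004 and 0.004 m and z of specimen_top in the frame of press below 0.049 m and value of joint plunger below 0.004 m), for 0.2 s.
At the end, for the whole second after the job is handed in: The specimen is within 4 mm of the plunger axis and flat in the guide, the robot holds the palm knob steadily at 12 to 18 mm of travel (at least 4 N on the knob), and the nose presses the specimen with at least 2.5 N (x of specimen_top in the frame of press between -0.004 and 0.004 m and y of specimen_top in the frame of press between -0.004 and 0.004 m and z of specimen_top in the frame of press below 0.049 m and value of joint plunger between 0.012 and 0.018 m and contact force between nose and slide above 2.5 N and contact force between any of the fingers, the arm and plunger above 4 N and velocity of joint plunger between -0.01 and 0.01 m/s); the arm keeps its last pose, push and grip.
It fails at once if the knob is pressed past 20 mm (value of joint plunger above 0.02 m).
It fails at once if the slide is lifted out of its guide (z of specimen_top in the frame of press above 0.058 m).
It fails at once if a bystander is moved more than 20 mm (distance of any of crucible_mid, reagent_bottle_mid, jar_mid, spare_specimen_mid from where it was at the start of the episode above 0.02 m).
It also fails if it takes over 40 s, if anything falls off the work surface, if the arm or the gripper's body presses on something with over 40 N, if the wrist force passes 120 N, or if a joint passes its speed limit or range.

### The arm

A 6-joint arm with a two-finger parallel gripper is mounted at the origin on the work surface. World frame = base frame: x ahead of the robot, y to its left, z up, the work surface at z = 0. Lengths are in m, angles in rad, forces in N, time in s.
With the tool pointing down it reaches from about 0.35 to 0.775 m from the base axis. Payload 7.3 kg.
Tool frame: the origin (TCP) lies on the front face of the gripper's body, between the roots of the fingers; the fingertips stand arm.tip_reach ahead of it and the grasp point (between the pads) lies 47 mm ahead of it (arm.tip_reach is the distance from the TCP to the fingertips, in m); z points along the fingers, y is the line along which they close (so a half turn about z gives the same grasp; the last joint's range is limited). The gripper opens to 92 mm and grips with 3 to 60 N. Pads are 19 mm wide; open, the fingers measure 130 mm over their backs; the gripper's body (75 mm by 190 mm) begins 47 mm behind the grasp point.
Start: joints at [1.13, 0.342, 1.524, -0, 1.275, -0.146], TCP at [0.153, 0.502, 0.292] pointing down, gripper open.
Joint ranges: [-2.53, 2.53], [-0.77, 2.02], [0.04, 2.7], [-1, 4.14], [0.28, 2.66], [-3.11, 3.11]. Speed limits (rad/s): [2.57, 2.57, 3.14, 3.14, 3.14, 3.14].

### API

Orientations are given as [roll, pitch, yaw] about the fixed x, y, z axes, in that order (R = Rz(yaw) Ry(pitch) Rx(roll)).
In Python, from plant import arm, grab_frame gives the robot as it stands.
- The arm moves only by the tool jog_arm, never from a script. Its argument "commands" is a list of rows, each an object of numbers: "x", "y", "z": the shift along the world's x, y, z in cm; "turn": the turn about the world's z in rad. In form: [{"x": .., "y": .., "z": .., "turn": ..}, ...]. A call has 1 to 5 rows; each row is the pose to reach, as a shift and turn from the pose commanded when the call began; what a row does not reach only later rows make up. A row lasts 1/10 s, in which the tool goes at most 50 mm and 8.59 degrees, less where a joint would pass 70% of its speed; a pose out of reach is approached as far as the arm can. A call with a gripper value outside its range is refused whole. "grip" is the closure, from -1 (fully open) to 1 (shut), set as the call begins (left out, the last holds). The fingers move at their own pace and stop on an object; "squeeze" is the grip in N (left out, the last holds). Time passes only in rows, so rows that repeat a pose let the fingers close. It gives the time, the measured TCP pose, the force, the opening and the grip force at its end, in the units of the state.
- arm.read_state(): the state, without advancing time (a new reading comes with each control period).
- grab_frame(name): name is "scene" or "side" or "wrist"; returns a dict with "image" (420x560x3 uint8, red, green, blue), "camera_matrix" (3x3 intrinsics, pixels), "k1" (the pictures are not rectified: a ray, as slopes to the right and down, at radius r is drawn at 1 + k1 r^2 times it, then the intrinsics apply), "rvec" (rotation vector, rad) and "tvec" (3), from world to camera coordinates, as OpenCV has them. Camera axes: x right, y down, z forward; pixel columns grow to the right and rows downward; lengths in m; the calibration is good to about 2 mm. A picture is of the moment at which its call begins. There is no depth.
- arm.close_job(): hands the job in; it is judged then, once.
The state is a dict: "t": time; "joint_pos": joint angles; "dq": joint speeds; "joint_efforts": joint torques, N m; "position": TCP position; "tcp_rot": TCP orientation; "wrist_force": force on the tool from outside, world axes, zero at the start; "moment": the same for the moment, N m; "grip_width": finger opening in m; "gripper_force": force on a finger pad.
Only numpy, scipy, OpenCV 4.12 (cv2) and the standard library are available. Lean on these libraries where they do the work, as an engineer would, in place of code of your own. Each camera call takes 0.05 s, during which the arm holds its last target. There are 200 camera calls.

## Working session

There is one attempt and no reset: what is moved stays moved. The work goes in short steps, Python scripts to look and compute and a tool call to move; the robot and the scene stay as the last step left them, time stands still between calls to the robot, and variables do not carry over. Pictures are saved under pics/ and viewed, at most 10 in all, crops included, and the job is handed in when it is done.

Besides the shell and the picture viewer there is one more tool, called by a JSON object that holds its "api" and its "payload", one argument or row to a line. jog_arm: Moves the arm, as the interface text tells. Its arguments: {"type":"object","properties":{"commands":{"type":"array"},"grip":{"type":"number"},"squeeze":{"type":"number"}},"required":["commands"]}

```bash
mkdir -p pics; python3 - <<'E'
from plant import arm, grab_frame
import cv2,pickle
d={}
for n in("scene","side"):
    f=grab_frame(n);d[n]=f
    cv2.imwrite(f"pics/{n}0.png",f["image"][:,:,::-1])
pickle.dump(d,open("f0.pkl","wb"))
print(arm.tip_reach,arm.read_state())
E
```

```text
0.0655 {'t': 0.1, 'joint_pos': array([ 1.12999909e+00,  3.42624925e-01,  1.52489256e+00, -1.30215903e-06,
        1.27536075e+00, -1.46000026e-01]), 'dq': array([-1.77225073e-05, -8.50992480e-04, -1.69143655e-03,  1.46775230e-03,
       -6.04028016e-04, -4.34858713e-04]), 'joint_efforts': array([ 7.29347812e-04, -4.32004237e+01, -2.44698608e+01,  7.19218492e-02,
        5.24115062e-02, -2.19180288e-05]), 'position': array([0.15240587, 0.50212591, 0.29163908]), 'tcp_rot': array([-3.14032057e+00, -1.85796190e-04,  2.84679571e+00]), 'wrist_force': array([0.49105672, 0.55258616, 0.81353166]), 'moment': array([-0.00117441,  0.02456294,  0.02293841]), 'gripper_force': 0.0, 'grip_width': 0.09164503930948371}
```

View pics/scene0.png

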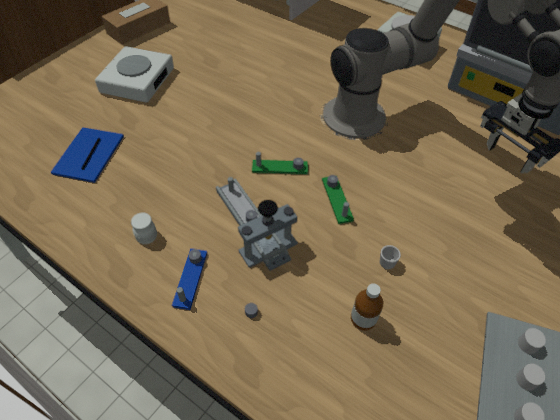

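View pics/side0.png

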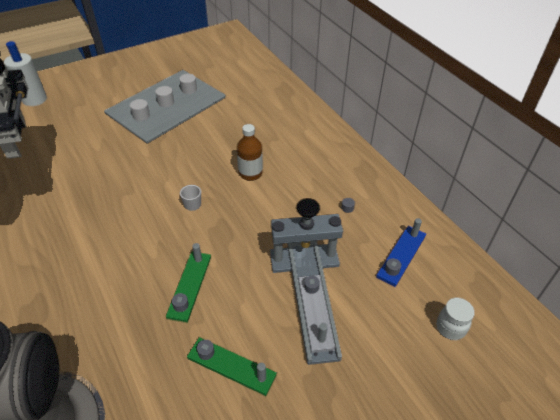

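The scene view shows the press with its knob at about (268,208), the post top at (231,181) and the crucible at (390,258). In the side view the knob is at (308,208), the post top at (322,325) and the specimen at (312,284). Next I'll take enlarged crops and a first triangulation.

```bash
cat > h.py <<'E'
import numpy as np,cv2
def ray(f,p):
    K=f["camera_matrix"];k=f["k1"]
    s=cv2.undistortPoints(np.array([[p]],float),np.array(K,float),np.array([k,0,0,0],float),None)[0,0]
    R=cv2.Rodrigues(np.array(f["rvec"],float))[0];t=np.array(f["tvec"],float).ravel()
    return -R.T@t, R.T@np.array([s[0],s[1],1.])
def plane(f,p,z):
    o,d=ray(f,p);return o+d*(z-o[2])/d[2]
def tri(f,p,g,q):
    (o,d),(a,e)=ray(f,p),ray(g,q)
    s=np.linalg.lstsq(np.c_[d,-e],a-o,rcond=None)[0]
    A,B=o+s[0]*d,a+s[1]*e
    return (A+B)/2,np.linalg.norm(A-B)
E
python3 - <<'E'
from h import *
import pickle
d=pickle.load(open("f0.pkl","rb"));S,D=d["scene"],d["side"]
for n,p,q,z in(("knob",(268,207),(308,207),.178),("post",(231,180),(322,325),.074),("cruc",(390,250),(191,190),.045),("spec",(252,216),(312,281),.046),("bottle",(374,289),(249,128),.15),("jar",(142,220),(457,308),.07),("spare",(251,309),(347,203),.022)):
    print(n,tri(S,p,D,q),plane(S,p,z)[:2],plane(D,q,z)[:2])
a=cv2.resize(S["image"][165:275,205:305],None,fx=4,fy=4,interpolation=2)
b=cv2.resize(D["image"][195:365,260:350],None,fx=3,fy=3,interpolation=2)
c=np.zeros((510,680,3),np.uint8);c[:440,:400]=a;c[:510,405:675]=b
cv2.imwrite("pics/c1.png",c[:,:,::-1])
E
```

```text
knob (array([0.60161667, 0.0854247 , 0.17252006]), np.float64(0.0002966050138906882)) [0.60497342 0.08816873] [0.59879445 0.08116706]
post (array([ 0.51921659, -0.10542801,  0.06869646]), np.float64(0.0024851580225013726)) [ 0.5235916  -0.10293505] [ 0.51636927 -0.10689759]
cruc (array([0.45206144, 0.36240538, 0.05286895]), np.float64(0.0007930264991470742)) [0.44611173 0.36142226] [0.45455833 0.36964035]
spec (array([0.56784649, 0.00476405, 0.03900075]), np.float64(8.819298485304123e-05)) [0.57190394 0.00829041] [0.56497732 0.0008743 ]
bottle (array([0.63046743, 0.39648284, 0.14591272]), np.float64(0.0016987199484623434)) [0.63210095 0.39751863] [0.62865338 0.39101957]
jar (array([ 0.76667238, -0.20339285,  0.06749366]), np.float64(0.004824589483703787)) [ 0.76911674 -0.20363472] [ 0.76300871 -0.2027298 ]
spare (array([0.77718274, 0.16720953, 0.01425817]), np.float64(0.004087036905991594)) [0.78155252 0.16841611] [0.77086545 0.16312832]
```

View pics/c1.png

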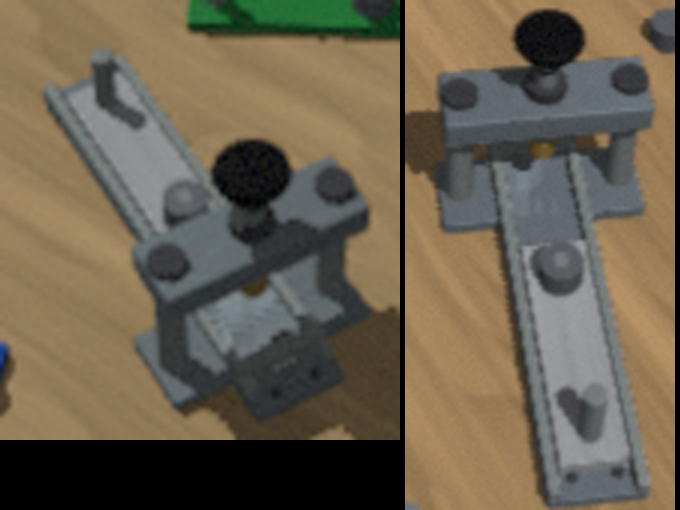

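The crop puts the knob top at scene (268,207) and side (308,208), and the post top at scene (230.5,179) and side (323,325). The post-to-specimen distance comes out at 120 mm, which matches. Press yaw is about 1.16 rad and the slide is about 88 mm short. I'm moving above the post now.

{"api": "jog_arm", "payload": {
  "commands": [
    {"x": 2.44, "y": -4.04, "z": -0.28, "turn": -0.112},
    {"x": 4.88, "y": -8.08, "z": -0.56, "turn": -0.224},
    {"x": 7.32, "y": -12.12, "z": -0.84, "turn": -0.336},
    {"x": 9.76, "y": -16.16, "z": -1.12, "turn": -0.448},
    {"x": 12.2, "y": -20.2, "z": -1.4, "turn": -0.56}
  ]
}}

```text
t: 0.6
position: [0.2749, 0.2987, 0.278]
tcp_rot: [-3.141, 0.0, 2.283]
wrist_force: [0.3, 1.9, 0.1]
grip_width: 0.092
gripper_force: 0.0
```

{"api": "jog_arm", "payload": {
  "commands": [
    {"x": 2.44, "y": -4.04, "z": -0.28, "turn": -0.112},
    {"x": 4.88, "y": -8.08, "z": -0.56, "turn": -0.224},
    {"x": 7.32, "y": -12.12, "z": -0.84, "turn": -0.336},
    {"x": 9.76, "y": -16.16, "z": -1.12, "turn": -0.448},
    {"x": 12.2, "y": -20.2, "z": -1.4, "turn": -0.56}
  ]
}}

```text
t: 1.1
position: [0.397, 0.0965, 0.2641]
tcp_rot: [3.141, -0.0, 1.722]
wrist_force: [0.1, 0.7, 0.8]
grip_width: 0.0916
gripper_force: 0.0
```

{"api": "jog_arm", "payload": {
  "commands": [
    {"x": 2.44, "y": -4.04, "z": -0.28, "turn": -0.112},
    {"x": 4.88, "y": -8.08, "z": -0.56, "turn": -0.224},
    {"x": 7.32, "y": -12.12, "z": -0.84, "turn": -0.336},
    {"x": 9.76, "y": -16.16, "z": -1.12, "turn": -0.448},
    {"x": 12.2, "y": -20.2, "z": -1.4, "turn": -0.56}
  ]
}}

```text
t: 1.6
position: [0.5191, -0.1055, 0.2498]
tcp_rot: [-3.141, -0.0, 1.162]
wrist_force: [0.9, 0.9, 0.4]
grip_width: 0.0917
gripper_force: 0.0
```

```bash
python3 - <<'E'
from plant import arm, grab_frame
import cv2,pickle
f=grab_frame("wrist");pickle.dump(f,open("w1.pkl","wb"))
cv2.imwrite("pics/w1.png",f["image"][:,:,::-1])
s=arm.read_state();print(s["t"],s["position"],s["tcp_rot"],s["wrist_force"])
E
```

```text
1.65 [ 0.52222517 -0.11122262  0.24916415] [3.13780405e+00 2.30261648e-03 1.15309589e+00] [ 2.01049741 -6.06882869  0.90437701]
```

View pics/w1.png

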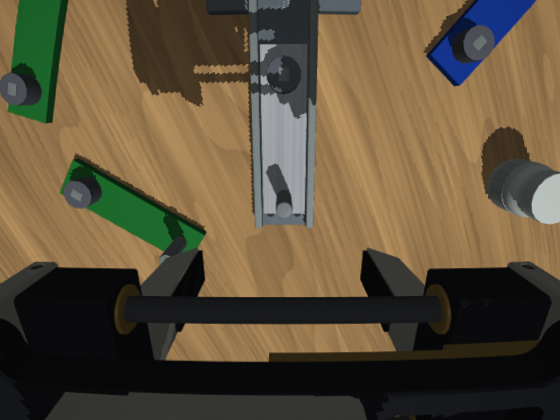

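The wrist view shows the slide lined up vertically between the fingers, with the post top at (285,209) and the specimen at about (286,71). The left rail's outer edge runs from (256,226) to (248,15), and the right one from (312,226) to (318,15).

```bash
python3 - <<'E'
from h import *
import pickle
from plant import arm,grab_frame
f0=pickle.load(open("w1.pkl","rb"));f=grab_frame("wrist");pickle.dump(f,open("w2.pkl","wb"))
g0,g=[cv2.cvtColor(x["image"],cv2.COLOR_RGB2GRAY) for x in(f0,f)]
P=np.array([(285,209),(286,71),(257,224),(250,40),(312,224),(316,40)],np.float32).reshape(-1,1,2)
q,st,_=cv2.calcOpticalFlowPyrLK(g0,g,P,None);q=q.reshape(-1,2);print(q,st.ravel())
for (n,z),a,b in zip((("post",.074),("spec",.046),("Lr",.022),("Lf",.022),("Rr",.022),("Rf",.022)),P.reshape(-1,2),q):
    print(n,plane(f0,a,z)[:2],plane(f,b,z)[:2])
s=arm.read_state();print(s["t"],s["position"],s["tcp_rot"])
E
```

```text
[[278.86282 204.79808]
 [282.62366  71.43007]
 [251.47543 220.74237]
 [242.7062   40.24678]
 [306.81998 219.80734]
 [310.46896  42.8736 ]] [1 1 1 1 1 1]
post [ 0.52046628 -0.10663274] [ 0.52072461 -0.10686677]
spec [0.56958223 0.00473615] [ 0.57136146 -0.00141266]
Lr [ 0.47852706 -0.12572633] [ 0.47840383 -0.12576467]
Lf [0.55054174 0.04672085] [0.54931729 0.0422543 ]
Rr [ 0.535201   -0.15025594] [ 0.53530341 -0.14986725]
Rf [0.60832412 0.02171217] [0.60733836 0.01396118]
1.7 [ 0.52040231 -0.10818906  0.2490322 ] [3.14068932e+00 1.04982451e-03 1.15957518e+00]
```

{"api": "jog_arm", "payload": {
  "commands": [
    {"x": 0.14, "y": -0.1, "z": -3.5, "turn": 0.007},
    {"x": 0.14, "y": -0.1, "z": -7, "turn": 0.007},
    {"x": 0.14, "y": -0.1, "z": -10.5, "turn": 0.007},
    {"x": 0.14, "y": -0.1, "z": -13, "turn": 0.007},
    {"x": 0.14, "y": -0.1, "z": -14.6, "turn": 0.007}
  ]
}}

```text
t: 2.2
position: [0.5184, -0.1035, 0.102]
tcp_rot: [-3.138, 0.0, 1.175]
wrist_force: [-0.2, 0.2, 1.2]
grip_width: 0.0923
gripper_force: 0.0
```

{"api": "jog_arm", "payload": {
  "commands": [
    {"z": 0},
    {"z": 0},
    {"z": 0},
    {"z": 0},
    {"z": 0}
  ],
  "grip": 1,
  "squeeze": 12
}}

```text
invalid input at $.commands[0]: expected keys x, y, z, turn
```

{"api": "jog_arm", "payload": {
  "commands": [
    {"z": 0},
    {"z": 0},
    {"z": 0}
  ]
}}

```text
invalid input at $.commands[0]: expected keys x, y, z, turn
```

{"api": "jog_arm", "payload": {
  "commands": [
    {"x": 0, "y": 0, "z": 0, "turn": 0},
    {"x": 0, "y": 0, "z": 0, "turn": 0},
    {"x": 0, "y": 0, "z": 0, "turn": 0},
    {"x": 0, "y": 0, "z": 0, "turn": 0},
    {"x": 0, "y": 0, "z": 0, "turn": 0}
  ],
  "grip": 1,
  "squeeze": 12
}}

```text
t: 2.7
position: [0.5203, -0.1047, 0.1051]
tcp_rot: [3.14, -0.0, 1.174]
wrist_force: [0.5, -0.1, 0.1]
grip_width: 0.0563
gripper_force: 0.0
```

{"api": "jog_arm", "payload": {
  "commands": [
    {"x": 0, "y": 0, "z": 0, "turn": 0},
    {"x": 0, "y": 0, "z": 0, "turn": 0},
    {"x": 0, "y": 0, "z": 0, "turn": 0}
  ]
}}

```text
t: 3.0
position: [0.5199, -0.1047, 0.1043]
tcp_rot: [3.141, -0.0, 1.174]
wrist_force: [-1.2, -0.4, 0.0]
grip_width: 0.0326
gripper_force: 0.0
```

{"api": "jog_arm", "payload": {
  "commands": [
    {"x": 0, "y": 0, "z": 0, "turn": 0},
    {"x": 0, "y": 0, "z": 0, "turn": 0},
    {"x": 0, "y": 0, "z": 0, "turn": 0},
    {"x": 0, "y": 0, "z": 0, "turn": 0}
  ]
}}

```text
t: 3.4
position: [0.52, -0.1047, 0.1042]
tcp_rot: [3.141, -0.0, 1.174]
wrist_force: [0.4, -0.6, -0.1]
grip_width: 0.0156
gripper_force: 12.0
```

The post is gripped: width 15.6 mm at 12 N. Now I'll push along the guide.

{"api": "jog_arm", "payload": {
  "commands": [
    {"x": 0.4, "y": 0.92, "z": 0, "turn": 0},
    {"x": 0.98, "y": 2.3, "z": 0, "turn": 0},
    {"x": 1.56, "y": 3.68, "z": 0, "turn": 0},
    {"x": 2.15, "y": 5.06, "z": 0, "turn": 0},
    {"x": 2.74, "y": 6.44, "z": 0, "turn": 0}
  ]
}}

```text
t: 3.9
position: [0.5477, -0.0389, 0.1042]
tcp_rot: [-3.142, 0.0, 1.174]
wrist_force: [-2.1, -3.4, 0.7]
grip_width: 0.0155
gripper_force: 12.0
```

{"api": "jog_arm", "payload": {
  "commands": [
    {"x": 0.2, "y": 0.46, "z": 0, "turn": 0},
    {"x": 0.35, "y": 0.82, "z": 0, "turn": 0},
    {"x": 0.47, "y": 1.1, "z": 0, "turn": 0},
    {"x": 0.55, "y": 1.29, "z": 0, "turn": 0},
    {"x": 0.55, "y": 1.29, "z": 0, "turn": 0}
  ]
}}

```text
t: 4.4
position: [0.5528, -0.0273, 0.1042]
tcp_rot: [-3.142, -0.0, 1.173]
wrist_force: [-0.8, -2.2, 0.9]
grip_width: 0.0158
gripper_force: 12.0
```

{"api": "jog_arm", "payload": {
  "commands": [
    {"x": 0.08, "y": 0.18, "z": 0, "turn": 0},
    {"x": 0.16, "y": 0.37, "z": 0, "turn": 0},
    {"x": 0.23, "y": 0.55, "z": 0, "turn": 0},
    {"x": 0.23, "y": 0.55, "z": 0, "turn": 0}
  ]
}}

```text
t: 4.8
position: [0.5553, -0.0216, 0.1042]
tcp_rot: [3.141, -0.0, 1.174]
wrist_force: [-1.2, -2.1, 0.9]
grip_width: 0.0157
gripper_force: 12.0
```

{"api": "jog_arm", "payload": {
  "commands": [
    {"x": 0.08, "y": 0.18, "z": 0, "turn": 0},
    {"x": 0.16, "y": 0.37, "z": 0, "turn": 0},
    {"x": 0.16, "y": 0.37, "z": 0, "turn": 0}
  ]
}}

```text
t: 5.1
position: [0.5563, -0.0197, 0.1042]
tcp_rot: [-3.141, 0.003, 1.174]
wrist_force: [-4.6, -11.7, 1.9]
grip_width: 0.0153
gripper_force: 12.0
```

```bash
python3 - <<'E'
from plant import arm, grab_frame
from h import *
import pickle
S=grab_frame("scene");D=grab_frame("side");W=grab_frame("wrist");pickle.dump((S,D,W),open("f2.pkl","wb"))
c=np.zeros((520,800,3),np.uint8)
c[:440,:400]=cv2.resize(S["image"][165:275,205:305],None,fx=4,fy=4,interpolation=2)
c[:510,405:675]=cv2.resize(D["image"][195:365,260:350],None,fx=3,fy=3,interpolation=2)
cv2.imwrite("pics/c2.png",c[:,:,::-1])
s=arm.read_state();print(s["position"],s["wrist_force"])
E
```

```text
[ 0.55623077 -0.01964684  0.10418884] [ -4.22181207 -11.79363868   2.82691473]
```

View pics/c2.png

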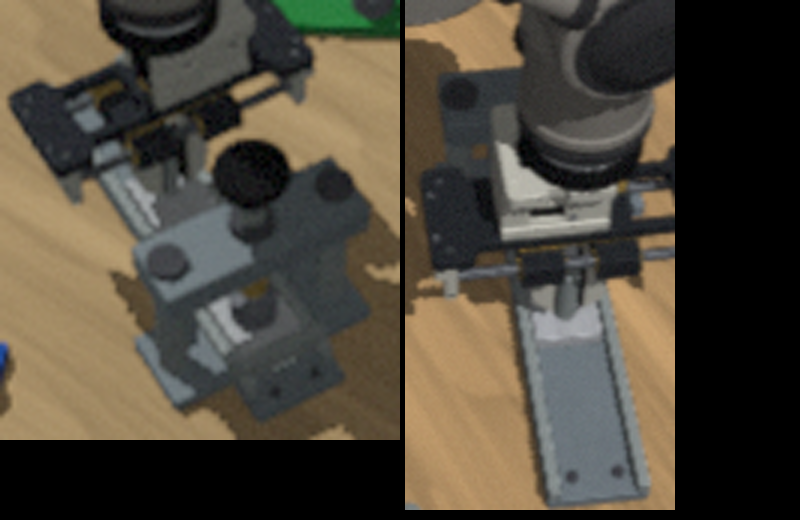

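Contact came at about 12.5 N after 92 mm of travel. In the scene crop the slide's front edge meets the stop and the specimen sits under the brass nose, so the slide is home with the knob up. Now I release and rise.

{"api": "jog_arm", "payload": {
  "commands": [
    {"x": 0, "y": 0, "z": 0, "turn": 0},
    {"x": 0, "y": 0, "z": 0, "turn": 0},
    {"x": 0, "y": 0, "z": 0, "turn": 0},
    {"x": 0, "y": 0, "z": 0, "turn": 0},
    {"x": 0, "y": 0, "z": 0, "turn": 0}
  ],
  "grip": -0.3
}}

```text
t: 5.75
position: [0.5568, -0.0178, 0.1042]
tcp_rot: [3.141, -0.0, 1.174]
wrist_force: [0.6, 0.1, 0.0]
grip_width: 0.0514
gripper_force: 0.0
```

{"api": "jog_arm", "payload": {
  "commands": [
    {"x": 0, "y": 0, "z": 2, "turn": 0},
    {"x": 0, "y": 0, "z": 6, "turn": 0},
    {"x": 0, "y": 0, "z": 10.5, "turn": 0},
    {"x": 0, "y": 0, "z": 15, "turn": 0},
    {"x": 0, "y": 0, "z": 17.6, "turn": 0}
  ]
}}

```text
t: 6.25
position: [0.5575, -0.018, 0.2842]
tcp_rot: [3.136, -0.001, 1.174]
wrist_force: [0.6, -0.1, -0.9]
grip_width: 0.0595
gripper_force: 0.0
```

{"api": "jog_arm", "payload": {
  "commands": [
    {"x": 0, "y": 0, "z": 0, "turn": 0},
    {"x": 0, "y": 0, "z": 0, "turn": 0},
    {"x": 0, "y": 0, "z": 0, "turn": 0},
    {"x": 0, "y": 0, "z": 0, "turn": 0},
    {"x": 0, "y": 0, "z": 0, "turn": 0}
  ],
  "grip": 1
}}

```text
t: 6.75
position: [0.5564, -0.0181, 0.279]
tcp_rot: [-3.139, 0.001, 1.174]
wrist_force: [-1.1, 0.1, -0.8]
grip_width: 0.0241
gripper_force: 0.0
```

```bash
python3 - <<'E'
from plant import arm, grab_frame
from h import *
import pickle
S=grab_frame("scene");W=grab_frame("wrist");pickle.dump((S,W),open("f3.pkl","wb"))
c=np.zeros((560,800,3),np.uint8)
c[:315,:420]=cv2.resize(W["image"],(420,315),interpolation=3)
c[:440,425:785]=cv2.resize(S["image"][165:275,215:305],None,fx=4,fy=4,interpolation=2)
cv2.imwrite("pics/c3.png",c[:,:,::-1])
s=arm.read_state();print(s["position"],s["wrist_force"],s["grip_width"])
E
```

```text
[ 0.55659786 -0.01812604  0.27954949] [ 0.03235878 -0.16940032 -0.24574724] 0.016276938227131367
```

View pics/c3.png

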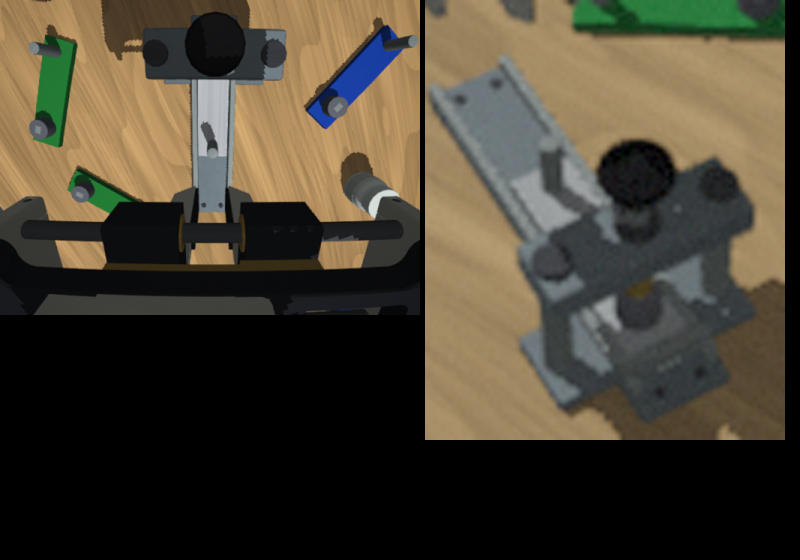

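The wrist view shows the knob at about (287,58) in full-image pixels and the post top at (283,203), which stayed in place. The scene crop shows the front edge at the stop. Next I'll measure the knob from the wrist camera.

```bash
python3 - <<'E'
from h import *
import pickle
S,W=pickle.load(open("f3.pkl","rb"))
g=W["image"].max(2);m=np.zeros_like(g);m[0:120,235:335]=(g[0:120,235:335]<38)*255
m=cv2.morphologyEx(m,cv2.MORPH_OPEN,np.ones((5,5)))
c=max(cv2.findContours(m,0,1)[0],key=cv2.contourArea);k,r=cv2.minEnclosingCircle(c)
k=np.array(k);print(k,r)
K=plane(W,k,.175);E=plane(W,k+[r,0],.175);P=plane(W,(284,203),.074)
u=np.array([np.cos(1.171),np.sin(1.171)])
print(K,np.linalg.norm(E-K),P,(K-P)[:2]@u,u[0]*(K-P)[1]-u[1]*(K-P)[0])
# scene knob
g=S["image"].max(2);m=np.zeros_like(g);m[195:222,250:290]=(g[195:222,250:290]<35)*255
c=max(cv2.findContours(m,0,1)[0],key=cv2.contourArea);x,y,w,h=cv2.boundingRect(c);print(x,y,w,h,plane(S,(x+w/2-.5,y+h/2-.5),.176))
E
```

```text
[287.         59.2142868] 43.52730178833008
[0.6029582  0.08775841 0.175     ] 0.025888827817674275 [ 0.55590823 -0.02162408  0.074     ] 0.11906991215118386 -0.0007646014551952948
259 200 19 18 [0.60736432 0.0899504  0.176     ]
```

{"api": "jog_arm", "payload": {
  "commands": [
    {"x": 1.4, "y": 3.2, "z": 0, "turn": 0},
    {"x": 3.0, "y": 7.0, "z": 0, "turn": 0},
    {"x": 4.64, "y": 10.6, "z": 0, "turn": 0},
    {"x": 4.64, "y": 10.6, "z": -1.5, "turn": 0},
    {"x": 4.64, "y": 10.6, "z": -2.6, "turn": 0}
  ]
}}

```text
t: 7.35
position: [0.603, 0.089, 0.253]
tcp_rot: [-3.141, 0.001, 1.176]
wrist_force: [-0.7, 0.4, 0.1]
grip_width: 0.0003
gripper_force: 0.0
```

{"api": "jog_arm", "payload": {
  "commands": [
    {"x": 0, "y": 0, "z": 0, "turn": 0},
    {"x": 0, "y": 0, "z": 0, "turn": 0},
    {"x": 0, "y": 0, "z": 0, "turn": 0}
  ]
}}

```text
t: 7.65
position: [0.6033, 0.0871, 0.255]
tcp_rot: [3.14, -0.0, 1.173]
wrist_force: [-0.0, 0.3, -0.4]
grip_width: 0.0008
gripper_force: 0.0
```

{"api": "jog_arm", "payload": {
  "commands": [
    {"x": 0, "y": 0, "z": -0.4, "turn": 0},
    {"x": 0, "y": 0, "z": -0.8, "turn": 0},
    {"x": 0, "y": 0, "z": -1.0, "turn": 0},
    {"x": 0, "y": 0, "z": -1.0, "turn": 0}
  ]
}}

```text
t: 8.05
position: [0.603, 0.0877, 0.244]
tcp_rot: [-3.141, 0.0, 1.174]
wrist_force: [0.9, 0.3, -0.5]
grip_width: 0.0006
gripper_force: 0.0
```

{"api": "jog_arm", "payload": {
  "commands": [
    {"x": 0, "y": 0, "z": -0.15, "turn": 0},
    {"x": 0, "y": 0, "z": -0.3, "turn": 0},
    {"x": 0, "y": 0, "z": -0.3, "turn": 0}
  ]
}}

```text
t: 8.35
position: [0.6032, 0.0878, 0.2414]
tcp_rot: [3.141, -0.0, 1.174]
wrist_force: [-1.1, -0.6, 3.4]
grip_width: 0.0003
gripper_force: 1.7
```

{"api": "jog_arm", "payload": {
  "commands": [
    {"x": 0, "y": 0, "z": -0.2, "turn": 0},
    {"x": 0, "y": 0, "z": -0.4, "turn": 0},
    {"x": 0, "y": 0, "z": -0.6, "turn": 0},
    {"x": 0, "y": 0, "z": -0.8, "turn": 0},
    {"x": 0, "y": 0, "z": -0.8, "turn": 0}
  ]
}}

```text
t: 8.85
position: [0.6032, 0.0878, 0.2337]
tcp_rot: [3.141, -0.0, 1.174]
wrist_force: [-2.3, -1.0, 8.5]
grip_width: 0.0005
gripper_force: 4.3
```

{"api": "jog_arm", "payload": {
  "commands": [
    {"x": 0, "y": 0, "z": -0.15, "turn": 0},
    {"x": 0, "y": 0, "z": -0.3, "turn": 0},
    {"x": 0, "y": 0, "z": -0.45, "turn": 0},
    {"x": 0, "y": 0, "z": -0.45, "turn": 0},
    {"x": 0, "y": 0, "z": -0.45, "turn": 0}
  ]
}}

```text
t: 9.35
position: [0.6032, 0.0878, 0.23]
tcp_rot: [3.14, -0.0, 1.174]
wrist_force: [-3.9, -1.2, 11.2]
grip_width: 0.0007
gripper_force: 5.7
```

```bash
python3 - <<'E'
from plant import arm, grab_frame
from h import *
S=grab_frame("scene");D=grab_frame("side")
c=np.zeros((500,800,3),np.uint8)
c[:480,:400]=cv2.resize(S["image"][190:270,238:305],(400,480),interpolation=2)
c[:480,405:795]=cv2.resize(D["image"][195:275,265:345],(390,480),interpolation=2)
cv2.imwrite("pics/c4.png",c[:,:,::-1])
s=arm.read_state();print(s["position"],s["wrist_force"],s["t"])
E
```

```text
[0.60316418 0.08786903 0.23000581] [-4.42637926 -0.73819391 11.20398611] 9.45
```

View pics/c4.png

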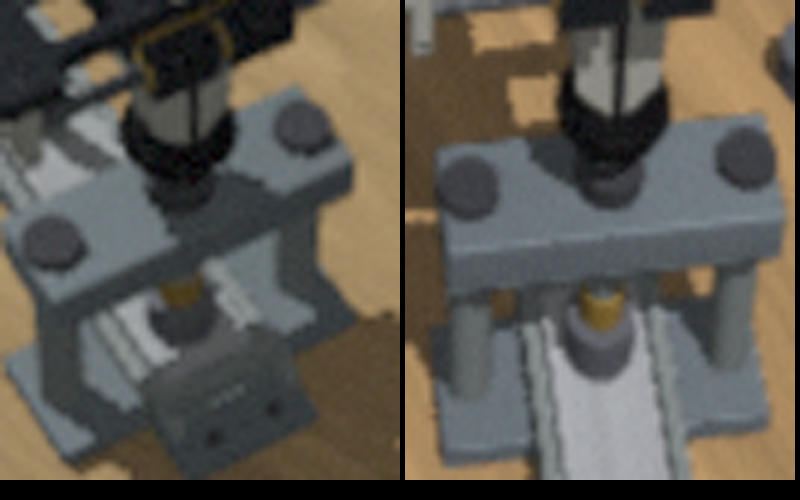

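The brass nose sits on the specimen, and the knob is down about 13.5–14 mm by both height and force. I'll go 1 mm further.

{"api": "jog_arm", "payload": {
  "commands": [
    {"x": 0, "y": 0, "z": -0.12, "turn": 0},
    {"x": 0, "y": 0, "z": -0.12, "turn": 0},
    {"x": 0, "y": 0, "z": -0.12, "turn": 0},
    {"x": 0, "y": 0, "z": -0.12, "turn": 0},
    {"x": 0, "y": 0, "z": -0.12, "turn": 0}
  ]
}}

```text
t: 9.95
position: [0.6032, 0.0878, 0.229]
tcp_rot: [3.14, -0.0, 1.174]
wrist_force: [-4.1, -1.0, 12.4]
grip_width: 0.0006
gripper_force: 6.1
```

Force is 12.4 N and travel is 14.5 to 15 mm, so the two agree.

```bash
python3 -c "
from plant import arm
print(arm.close_job())"
```

```text
the job is handed in; nothing more can be done
None
```

I pushed the slide home against the end stop with the knob up, then pressed the knob down about 15 mm (12.4 N at the wrist) and handed the job in still holding it; no verdict was shown.

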